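# Check the chess set back in with the label reader

## Robot

A 7-joint arm with a two-finger parallel gripper is mounted at the origin on the work surface. World frame = base frame: x ahead of the robot, y to its left, z up, the work surface at z = 0. Lengths are in m, angles in rad, forces in N, time in s.
With the tool pointing down it reaches from about 0.425 to 0.925 m from the base axis. Payload 6.8 kg.
Tool frame: the origin (TCP) lies on the front face of the gripper's body, between the roots of the fingers; the fingertips stand 73 mm ahead of it and the grasp point (between the pads) lies 54 mm ahead of it (env.nose_length is the distance from the TCP to the fingertips, in m); z points along the fingers, y is the direction in which the jaws open and shut (so a half turn about z gives the same grasp; the last joint's range is limited). The gripper opens to 85 mm and grips with 20 to 120 N. Pads are 22 mm wide; open, the fingers measure 114 mm over their backs; the gripper's body (76 mm by 85 mm) begins 54 mm behind the grasp point. The pads swing forward as they close: fully open they stand 13 mm farther back than shut.
Start: joints at [-1.267, 0.477, 0.022, 1.555, -0.011, 1.109, -0.083], TCP at [0.27, 0.619, 0.304] pointing down, gripper open.
Joint ranges: [-2.96, 2.96], [-0.34, 2.1], [-1.41, 1.46], [0.24, 2.44], [-1.37, 4.51], [0.17, 1.92], [-2.96, 2.96]. Speed limits (rad/s): [2.39, 2.39, 3.14, 3.14, 3.14, 3.14, 3.14].

## Interface

Orientations are given as a unit quaternion [w, x, y, z].
In Python, from cell import env, kin, camera, calibration, job gives the robot as it stands. The module is installed in compiled form; this text tells all that it offers. Calls block until the motion is done:
- env.reach(position, orientation): joint-space move of the TCP to a pose.
- env.movel(position, velocity=0.15, rot=None, stop_force=None): straight line of the TCP; rot=None keeps the orientation; velocity is the mean speed in m/s. With stop_force (N) it stops when the force on the tool has changed by that much, and returns True; else False.
- env.goto_joints(angles): joint-space move.
- env.grip(opening, f_grip=None): finger opening in m; f_grip is the grip in N (None keeps the last); returns when the fingers have stopped.
- env.dwell(seconds).
- kin.inverse_kinematics(position, orientation): joint angles nearest the present ones, or None.
- env.get_state(): the state.
- camera(name): name is "side" or "top" or "wrist"; returns (picture, depth): 480x640x3 uint8, blue, green, red; 480x640 float32, m along the optical axis (not along the pixel's ray), 0 where there is no reading.
- calibration(name): a dict with "fx", "fy", "cx", "cy" (pixels), "rvec" (rotation vector, rad) and "tvec" (3), from world to camera coordinates, as OpenCV has them. Camera axes: x right, y down, z forward; pixel columns grow to the right and rows downward; lengths in m; the calibration is good to about 2 mm. A picture is of the moment at which its call begins: read the wrist's pose just before it. calibration takes no time and is no camera call; for the wrist camera it gives the pose at the moment of the call.
A pose or a line that the arm cannot do raises env.PlanningError and nothing moves.
- job.job_done(): hands the job in, once; it reports no verdict.
The state is a dict: "time": time; "qpos": joint angles; "joint_velocities": joint speeds; "joint_torque": joint torques, N m; "tcp_pos": TCP position; "orientation": TCP orientation; "force": force on the tool from outside, world axes, zero at the start; "torque": the same for the moment, N m; "opening": finger opening in m.
Only numpy, scipy, OpenCV 4.12 (cv2) and the standard library are available. Lean on these libraries where they do the work, as an engineer would, in place of code of your own. Each camera call takes 0.05 s, during which the arm holds its last target.

## Task

Check the chess set back in. The wooden knight standing on the piece box hides the box's label: stand it upright on the flat front half of the chessboard, then take the label reader and read the label on the raised half of the board and after that the label on the piece box, each time pointing the reader squarely at the middle of the label from about 8 cm away and holding it still for a good second. Finally stand the reader back upright on the pot holder stand, leaving the other knight, the sugar bowl, the bell and the tilt of the board as they are.

Things in the scene. Friction and masses are not known exactly. Their poses are not given: they have to be found in the camera images.
- reader_mid (a point): Label reader like a stubby torch, 130 mm tall, 160 g: black round head 54 mm across, 32 mm high, tapering to 48 mm, then a grey square handle 28 x 28 mm from 46 to 130 mm above the head's end face. Starts standing on its head on the pot holder stand. Point half-way up (65 mm) on the axis; z from head to handle end, x and y square to the handle's sides. Grip it 70 to 110 mm up.
- reader_window (a point): Centre of the reader's window, which is the round end face of its head. Same axes as reader_mid: the reader looks straight out of the window along minus z. While the reader stands, the window faces down.
- label_board (a point): Centre of the paper label with black bars, 30 x 44 mm, in the middle of the raised rear half of the chessboard, on the face that looks up and towards the robot. z is square to the label, out of it; y is along the hinge; x runs up the slope. The label lies 61 mm from the hinge line.
- leaf (a joint): Angle of the raised rear half of the chessboard above the level, rad; 0 is flat open, larger is more folded up. It stands between 0.48 and 0.60. The hinge is stiff and keeps its angle (yields at about 1 N m).
- board: Flat front half of the plastic folding chessboard, fixed to the table: 120 (x) by 240 (y) by 16 mm high, light and grey squares. Origin at the centre of its underside; z up, x towards the hinge and the raised half (hinge line 60 mm from the origin, at the height of the top face). The raised half is 120 x 240 x 16 mm too.
- label_box (a point): Centre of the paper label with black bars, 30 x 44 mm, in the middle of the level lid of the flat wooden piece box (114 x 154 mm, 39 mm high, fixed to the table). z points up out of the label, y along the box's long side. At the start a knight stands on it.
- pot_holder: Grey silicone pot holder stand: a square ribbed pad 130 x 130 mm, 12 mm thick, fixed to the table. Origin at the centre of its underside, z up.
- knight_a_mid (a point): Wooden knight on the piece box: 80 mm tall, 40 g; round foot 36 mm across, 18 mm high; above it a flat-sided neck and head 18 mm thick along y (neck 23 mm along x, 18 to 60 mm up; muzzle juts to 28 mm from the axis towards minus x, 50 to 72 mm up). Grip it across y. Point on the foot's axis, 40 mm above the underside; z up.
- knight_b_mid (a point): The other wooden knight, of the same shape, standing on the flat front half of the board. Leave it standing where it is. Point on its axis 40 mm above its underside, z up.
- sugar_bowl: Steel sugar bowl with its lid closed, 88 mm across, 104 mm high with its knob, loose, 350 g, standing close beyond the pot holder stand. Leave it alone. Origin at the centre of its underside.
- bell: Plastic desk bell, round, 80 mm across, 40 mm high to the dome, with a black press button on top (to 52 mm), fixed to the table close beyond the piece box. Do not ring it. Origin at the centre of its underside.
- bell_button (a joint): How far the bell's button is pressed, m; 0 is up, 0.005 fully down (about 4 N).
Things that resemble listed ones, but are neither listed nor needed, are in the scene too. There is more than one size of the part that bears reader_mid; the job needs the smaller. Of the things shaped like the part that bears label_box, the wooden one is meant.

How it is judged:
On the way, in this order (a step that is already met when the one before it is completed fails the run):
1. the knight from the piece box stands upright on the flat front half of the board, let go (x of knight_a_mid in the frame of board between -0.06 and 0.06 m and y of knight_a_mid in the frame of board between -0.12 and 0.12 m and z of knight_a_mid in the frame of board between 0.05 and 0.062 m and angle between knight_a_mid's own z axis and vertical below 0.12 rad and linear speed of knight_a below 0.02 m/s and contact force between the fingers and knight_a below 0.05 N), for 0.2 s.
2. the reader points squarely at the middle of the board's label from 5 to 11 cm and is held still (x of label_board in the frame of reader_window between -0.015 and 0.015 m and y of label_board in the frame of reader_window between -0.015 and 0.015 m and z of label_board in the frame of reader_window between -0.11 and -0.05 m and angle between the z axis of reader_window and the z axis of label_board, either way round below 0.17 rad and linear speed of reader below 0.02 m/s and angular speed of reader below 0.2 rad/s), for 0.8 s.
3. the reader points squarely at the middle of the box's label from 5 to 11 cm and is held still (x of label_box in the frame of reader_window between -0.015 and 0.015 m and y of label_box in the frame of reader_window between -0.015 and 0.015 m and z of label_box in the frame of reader_window between -0.11 and -0.05 m and angle between the z axis of reader_window and the z axis of label_box, either way round below 0.17 rad and linear speed of reader below 0.02 m/s and angular speed of reader below 0.2 rad/s), for 0.8 s.
At the end, for the whole second after the job is handed in: Reader upright (0.08 rad), at rest on the pot holder stand, within 50 mm of its middle along x and y; the box's knight upright (0.12 rad), at rest on the flat board half. Each label was read in turn: 15 mm off centre, 0.17 rad off square at most, 50 to 110 mm away, still 0.8 s (x of reader_window in the frame of pot_holder between -0.05 and 0.05 m and y of reader_window in the frame of pot_holder between -0.05 and 0.05 m and z of reader_window in the frame of pot_holder between 0.008 and 0.017 m and angle between reader_window's own z axis and vertical below 0.08 rad and linear speed of each of reader, knight_a below 0.02 m/s and x of knight_a_mid in the frame of board between -0.06 and 0.06 m and y of knight_a_mid in the frame of board between -0.12 and 0.12 m and z of knight_a_mid in the frame of board between 0.05 and 0.062 m and angle between knight_a_mid's own z axis and vertical below 0.12 rad); the robot touches nothing.
It fails at once if the bell is rung (value of joint bell_button above 0.0025 m).
It fails at once if the sugar bowl is shifted by more than 15 mm or tipped (distance of sugar_bowl from where it was at the start of the episode above 0.015 m or angle between sugar_bowl's own z axis and vertical above 0.2 rad).
It fails at once if the other knight is shifted by more than 15 mm or tipped (distance of knight_b_mid from where it was at the start of the episode above 0.015 m or angle between knight_b_mid's own z axis and vertical above 0.25 rad).
It fails at once if the raised half of the board is pushed so that its label shifts by more than 10 mm (distance of label_board from where it was at the start of the episode above 0.01 m).
It also fails if it takes over 72 s, if anything falls off the work surface, if the arm or the gripper's body presses on something with over 40 N, if the wrist force passes 120 N, or if a joint passes its speed limit or range.

## Working session

There is one attempt and no reset: what is moved stays moved. The work goes in short steps, each a Python script; the robot and the scene stay as the last script left them, time stands still between calls to the robot, and variables do not carry over. Pictures are saved under pics/ and viewed, and the job is handed in when it is done.

```bash
mkdir -p pics; ls
python3 - <<'E'
from cell import env,kin,camera,calibration,job
import cv2,numpy as np
for n in ["side","top","wrist"]:
    c=calibration(n);print(n,{k:np.round(v,4).tolist() for k,v in c.items()})
    p,d=camera(n);cv2.imwrite(f"pics/{n}0.png",p);np.save(f"pics/{n}0.npy",d);print((d>0).mean())
s=env.get_state();print(s)
E
```

```text
pics
side {'fx': 477.3525, 'fy': 477.3525, 'cx': 320.7105, 'cy': 245.6106, 'rvec': [0.7938, -2.3652, 1.3164], 'tvec': [0.3618, 0.2631, 0.662]}
0.996064453125
top {'fx': 512.7304, 'fy': 512.7304, 'cx': 313.3311, 'cy': 235.5733, 'rvec': [2.1993, -2.1796, 0.0608], 'tvec': [-0.0632, 0.473, 1.2697]}
0.9960416666666667
wrist {'fx': 381.3019, 'fy': 381.3019, 'cx': 317.716, 'cy': 238.1384, 'rvec': [-2.4044, -1.5757, -0.2423], 'tvec': [-0.6742, -0.0405, 0.3779]}
0.995849609375
{'time': 0.15, 'qpos': array([-1.26711019,  0.47763567,  0.02234082,  1.55617784, -0.01152047,
        1.10930105, -0.08308979]), 'joint_velocities': array([ 0.00139133, -0.00184841,  0.00191639, -0.00227539, -0.00084857,
       -0.0013514 , -0.00051919]), 'joint_torque': array([ 2.66046605e-03, -5.96921146e+01,  1.60999216e+00, -2.81491596e+01,
        1.26249596e-02,  6.60404650e-03, -1.07227219e-06]), 'tcp_pos': array([0.27002169, 0.61827067, 0.30315145]), 'orientation': array([-1.04759536e-04,  2.04429392e-01,  9.78881064e-01, -6.89214263e-04]), 'force': array([ 5.55975735e-01,  3.47514935e-04, -3.27641622e-01]), 'torque': array([0.02092126, 0.05615219, 0.00461157]), 'opening': 0.08543159670192056}
```

View pics/top0.png

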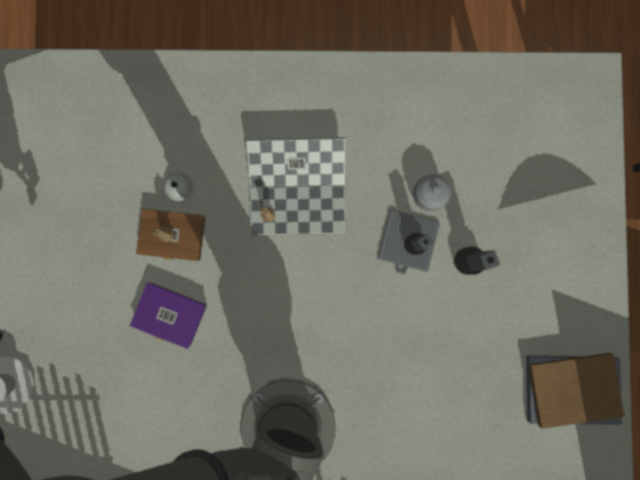

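View pics/side0.png

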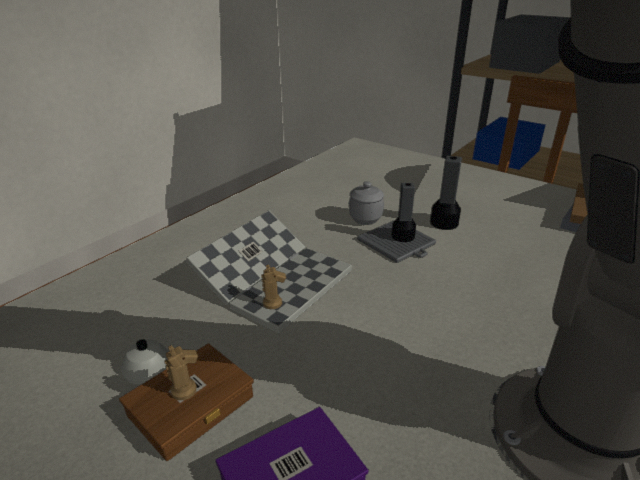

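View pics/wrist0.png

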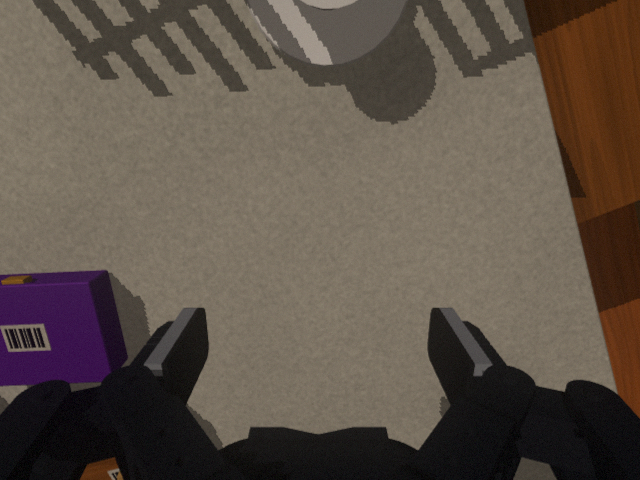

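The pictures show:
- **Top:** the wooden box at about (171,235) with knight A on it and the bell at (178,186). The board is at (297,187) with knight B at (268,213). The pot holder is at (408,240) with the small reader at (418,243), and the bowl is at (432,190). The larger reader at (470,260) and the purple box at (168,315) are decoys.
- **Side:** confirms this layout.
- **Wrist:** nothing useful yet.

Next I'll measure from the colour and depth images.

```bash
cat > h.py <<'E'
from cell import env,kin,camera,calibration,job
import cv2,numpy as np
from scipy.spatial.transform import Rotation as R
def cloud(c,d):
    v,u=np.mgrid[:480,:640]
    P=np.stack([(u-c['cx'])/c['fx']*d,(v-c['cy'])/c['fy']*d,d],-1)
    Rm=R.from_rotvec(np.ravel(c['rvec'])).as_matrix()
    return (P-np.ravel(c['tvec']))@Rm
def quat(M):
    q=R.from_matrix(M).as_quat();return [q[3],q[0],q[1],q[2]]
def down(yaw): # jaw (tool y) direction at angle yaw in world xy
    y=np.array([np.cos(yaw),np.sin(yaw),0]);z=np.array([0,0,-1.]);x=np.cross(y,z)
    return quat(np.stack([x,y,z],1))
E
python3 - <<'E'
from h import *
p=cv2.imread('pics/top0.png');d=np.load('pics/top0.npy');W=cloud(calibration('top'),d)
hsv=cv2.cvtColor(p,cv2.COLOR_BGR2HSV)
def sub(n,u0,u1,v0,v1,z0,z1):
    Q=W[v0:v1,u0:u1].reshape(-1,3);m=(Q[:,2]>z0)&(Q[:,2]<z1);Q=Q[m]
    r=cv2.minAreaRect(Q[:,:2].astype(np.float32)); print(n,len(Q),Q.mean(0).round(4),'min',Q.min(0).round(3),'max',Q.max(0).round(3),'rect',np.round(r[0],4),np.round(r[1],4),round(r[2],2))
    return Q
print('table z',np.median(W[300:340,330:420,2]))
sub('box',125,215,200,265,.03,.05)
sub('knightA',145,200,215,250,.06,.14)
sub('purple',120,215,275,355,.02,.05)
sub('boardflat',240,355,185,240,.012,.02)
sub('knightB',240,290,185,230,.04,.12)
sub('pad',370,440,205,272,.006,.02)
sub('reader',390,440,215,260,.11,.17)
sub('readerall',390,440,215,260,.03,.17)
sub('bigreader',450,505,240,280,.03,.25)
sub('bowl',405,460,165,215,.03,.13)
sub('bell',150,200,165,205,.02,.06)
L=sub('leaf',244,350,135,182,.025,.12)
A=np.c_[L[:,:2],np.ones(len(L))];c=np.linalg.lstsq(A,L[:,2],rcond=None)[0];print(c,np.arctan(np.hypot(*c[:2])),np.degrees(np.arctan2(c[1],c[0])), (L[:,2]-A@c).std())
big=cv2.resize(p[130:280,120:500],None,fx=2.1,fy=2.1,interpolation=cv2.INTER_CUBIC);cv2.imwrite('pics/topz.png',big)
E
```

```text
table z 0.00045975803629860306
box 2724 [0.4715 0.2924 0.0398] min [0.41  0.211 0.031] max [0.534 0.375 0.05 ] rect [0.4707 0.2947] [0.1561 0.1183] 83.69
knightA 154 [0.4705 0.2929 0.1083] min [0.457 0.273 0.06 ] max [0.485 0.316 0.127] rect [0.4705 0.2952] [0.044  0.0183] 65.67
purple 3008 [0.275  0.2945 0.0396] min [0.197 0.204 0.02 ] max [0.355 0.385 0.049] rect [0.2733 0.2961] [0.1551 0.1188] 69.36
boardflat 3858 [ 0.5384 -0.022   0.0165] min [ 0.476 -0.138  0.012] max [0.601 0.102 0.02 ] rect [ 0.5389 -0.0184] [0.1241 0.2392] 0.63
knightB 134 [0.5209 0.0505 0.0876] min [0.503 0.033 0.04 ] max [0.539 0.069 0.101] rect [0.522  0.0522] [0.0445 0.0186] 46.12
pad 2262 [ 0.465  -0.292   0.0125] min [ 0.387 -0.375  0.006] max [ 0.553 -0.207  0.02 ] rect [ 0.4699 -0.2905] [0.1665 0.1667] 88.7
reader 190 [ 0.4547 -0.3092  0.139 ] min [ 0.438 -0.329  0.111] max [ 0.473 -0.293  0.149] rect [ 0.4552 -0.3114] [0.0285 0.0285] 37.34
readerall 456 [ 0.4537 -0.3042  0.0917] min [ 0.429 -0.334  0.031] max [ 0.48  -0.284  0.149] rect [ 0.4543 -0.3071] [0.0525 0.0454] 14.55
bigreader 884 [ 0.4146 -0.4362  0.1053] min [ 0.382 -0.471  0.03 ] max [ 0.447 -0.412  0.176] rect [ 0.4143 -0.4408] [0.0666 0.0577] 2.56
bowl 1079 [ 0.5763 -0.3408  0.0782] min [ 0.537 -0.386  0.031] max [ 0.621 -0.302  0.108] rect [ 0.5787 -0.3449] [0.0837 0.0844] 13.53
bell 579 [0.5927 0.2803 0.0348] min [0.561 0.25  0.02 ] max [0.627 0.316 0.059] rect [0.5946 0.2823] [0.0669 0.0652] 4.46
leaf 4155 [ 0.659  -0.0162  0.0544] min [ 0.607 -0.136  0.025] max [0.711 0.106 0.088] rect [ 0.6588 -0.0155] [0.1021 0.2408] 1.01
[ 0.58196     0.01733641 -0.32888147] 0.5272419993780413 1.706319029418055 0.0033562134146376934
```

View pics/topz.png

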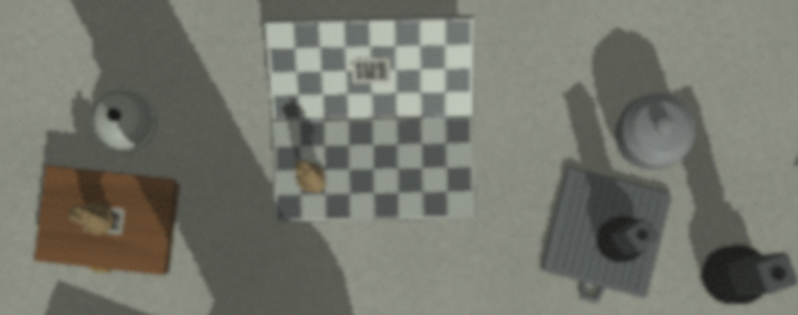

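Run:
```python
from h import *
s=env.get_state()
c=calibration('wrist');Rm=R.from_rotvec(np.ravel(c['rvec'])).as_matrix();C=-Rm.T@np.ravel(c['tvec'])
q=s['orientation'];T=R.from_quat([q[1],q[2],q[3],q[0]]).as_matrix()
print('cam in tool',T.T@(C-s['tcp_pos']));print((T.T@Rm.T).round(3))
# side view cloud
d=np.load('pics/side0.npy');p=cv2.imread('pics/side0.png');W=cloud(calibration('side'),d)
for n,(x,y) in dict(A=(.4705,.293),B=(.521,.051)).items():
    for z0,z1 in [(.0,.02),(.02,.05),(.05,.072)]:
        b=.039 if n=='A' else .016
        m=(np.hypot(W[...,0]-x,W[...,1]-y)<.04)&(W[...,2]>b+z0+.003)&(W[...,2]<b+z1)
        print(n,z0,W[m].mean(0).round(4),W[m].min(0).round(3),W[m].max(0).round(3))
for yaw in (155.7,-24.3):
    try: print(yaw,kin.inverse_kinematics([.4705,.29,.32],down(np.radians(yaw))))
    except Exception as e: print(e)
```

```text
cam in tool [ 0.07621303 -0.0001807  -0.06883633]
[[ 0.001 -0.953 -0.302]
 [ 1.     0.001  0.001]
 [-0.001 -0.302  0.953]]
A 0.0 [0.465  0.3045 0.0499] [0.455 0.255 0.042] [0.494 0.327 0.059]
A 0.02 [0.4677 0.306  0.0757] [0.46  0.293 0.062] [0.481 0.316 0.089]
A 0.05 [0.4655 0.2976 0.102 ] [0.456 0.275 0.092] [0.485 0.316 0.111]
B 0.0 [0.5185 0.0614 0.0268] [0.489 0.018 0.019] [0.557 0.084 0.036]
B 0.02 [0.5233 0.0624 0.0531] [0.513 0.052 0.039] [0.539 0.07  0.066]
B 0.05 [0.5179 0.0554 0.079 ] [0.503 0.034 0.07 ] [0.54  0.071 0.088]
155.7 [-0.5512659   0.26684003 -0.13722165  1.82516959  0.04153884  1.05234706
  2.01319609]
-24.3 [-1.03317478  0.27214079  0.44834052  1.85671613 -0.13531843  1.0425089
 -0.95490456]
```

Run:
```python
from h import *
env.reach([.4690,.302,.30],down(np.radians(-24.3)))
c=calibration('wrist');p,d=camera('wrist');print(env.get_state()['time'],env.get_state()['tcp_pos'])
cv2.imwrite('pics/w1.png',p);np.save('pics/w1.npy',d)
import pickle;pickle.dump(c,open('pics/w1.pkl','wb'))
W=cloud(c,d)
for z0,z1 in [(.042,.058),(.06,.088),(.092,.1095),(.1,.125)]:
    m=(np.hypot(W[...,0]-.47,W[...,1]-.295)<.05)&(W[...,2]>z0)&(W[...,2]<z1)
    Q=W[m]; v,u=np.where(m)
    r=cv2.minAreaRect(Q[:,:2].astype(np.float32)); print(z0,len(Q),Q.mean(0).round(4),np.round(r[0],4),np.round(r[1],4),round(r[2],1),'px',u.mean(),v.mean())
m=(W[...,2]>.034)&(W[...,2]<.044)&(np.hypot(W[...,0]-.47,W[...,1]-.295)<.12)
r=cv2.minAreaRect(W[m][:,:2].astype(np.float32));print('box',r,np.median(W[m][:,2]))
```

```text
1.6 [0.46841991 0.30364264 0.29995636]
0.042 580 [0.4749 0.3065 0.0489] [0.4739 0.303 ] [0.0301 0.0351] 73.0 px 322.0534482758621 205.5344827586207
0.06 152 [0.4783 0.3124 0.0761] [0.4789 0.3122] [0.0063 0.0175] 62.5 px 323.39473684210526 204.80921052631578
0.092 561 [0.4705 0.2945 0.1024] [0.4709 0.2956] [0.0428 0.0203] 69.9 px 323.88948306595364 238.5204991087344
0.1 1159 [0.472  0.2975 0.1109] [0.471  0.2956] [0.0425 0.0204] 66.5 px 324.2830025884383 237.5358067299396
box ((0.5009486675262451, 0.29138144850730896), (0.15413954854011536, 0.1774810403585434), 84.21574401855469) 0.037845771056847194
```

View pics/w1.png

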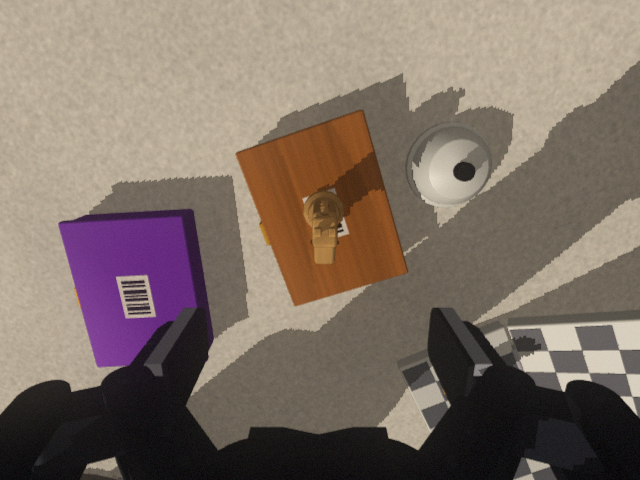

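The wrist picture shows knight A at (323,225) on the wooden box. Its muzzle points down in the image, towards −y in the world, and the bell is at (450,165). The views agree on a foot axis of about (0.4737, 0.302), so I'll grasp now.

Run:
```python
from h import *
print(env.get_state()['tcp_pos'])
env.grip(.06,30)
env.movel([.4735,.3013,.20],.2,rot=down(np.radians(-23.8)))
print(env.get_state()['tcp_pos'])
print(env.movel([.4735,.3013,.142],.08,stop_force=8))
env.dwell(.2)
s=env.get_state();print(s['tcp_pos'],s['force'])
env.grip(0.0,30)
s=env.get_state();print(s['tcp_pos'],s['force'],s['opening'],s['time'])
p,d=camera('wrist');cv2.imwrite('pics/w2.png',p)
env.movel([.4735,.3013,.25],.15)
p,d=camera('wrist');cv2.imwrite('pics/w3.png',p)
s=env.get_state();print(s['opening'],s['force'])
p,d=camera('side');cv2.imwrite('pics/s3.png',p[150:450,50:450])
```

```text
[0.46841991 0.30364264 0.29995636]
[0.47403995 0.30144116 0.20066751]
False
[0.47375432 0.30146746 0.14249851] [-0.40969393  0.59456815 -0.3234918 ]
[0.47350495 0.30136188 0.14211131] [-0.12890837 -0.41324029  1.6465259 ] 0.01752578586778377 4.15
0.017631135625010633 [-1.41179165e+00  6.66814759e-04 -2.41074552e-01]
```

View pics/w3.png

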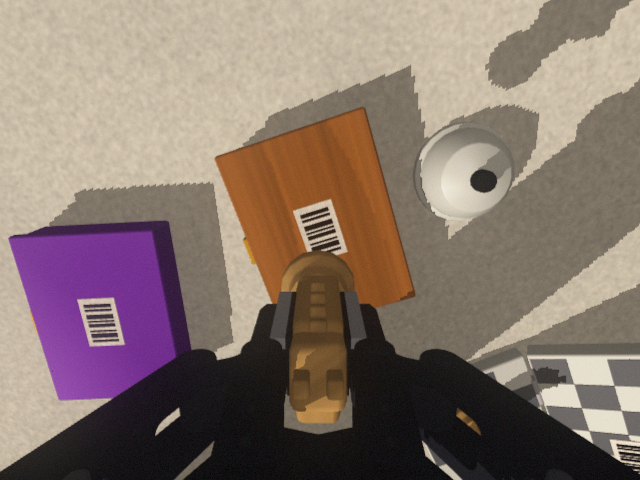

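View pics/s3.png

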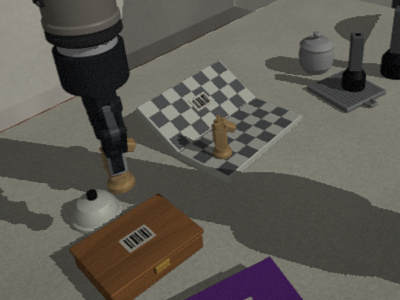

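The wrist picture shows the knight held upright between the pads at (318,340). The box label is now uncovered at (321,229). The side view confirms the lift. I'll measure that label from this pose, then place the knight.

```bash
cat >> h.py <<'E'
def onplane(c,uv,pt,n):
    uv=np.atleast_2d(uv);Rm=R.from_rotvec(np.ravel(c['rvec'])).as_matrix();C=-Rm.T@np.ravel(c['tvec'])
    r=np.c_[(uv[:,0]-c['cx'])/c['fx'],(uv[:,1]-c['cy'])/c['fy'],np.ones(len(uv))]@Rm
    return C+r*((np.array(pt)-C)@n/(r@n))[:,None]
E
python3 - <<'E'
from h import *
c=calibration('wrist');p=cv2.imread('pics/w3.png')
g=cv2.cvtColor(p,cv2.COLOR_BGR2HSV)
m=((g[...,1]<60)&(g[...,2]>120)).astype(np.uint8);roi=np.zeros_like(m);roi[185:262,280:360]=1;m*=roi
m=cv2.morphologyEx(m,cv2.MORPH_CLOSE,np.ones((7,7)))
n,l,st,ce=cv2.connectedComponentsWithStats(m);i=1+st[1:,4].argmax()
ct=max(cv2.findContours((l==i).astype(np.uint8),0,1)[0],key=cv2.contourArea)[:,0,:].astype(float)
X=onplane(c,ct,[0,0,.039],np.array([0,0,1.]));r=cv2.minAreaRect(X[:,:2].astype(np.float32));print('label',r,st[i])
yaw=np.radians(-60)
for y in (-60,120,-90):print(y,kin.inverse_kinematics([.515,-.085,.25],down(np.radians(y))))
env.reach([.515,-.085,.25],down(yaw))
s=env.get_state();print(s['tcp_pos'],s['opening'],s['time'])
c=calibration('wrist');p,d=camera('wrist');cv2.imwrite('pics/w4.png',p);np.save('pics/w4.npy',d)
import pickle;pickle.dump(c,open('pics/w4.pkl','wb'))
E
```

```text
label ((0.47306692600250244, 0.29456230998039246), (0.042968086898326874, 0.029068103060126305), 84.32974243164062) [ 293  200   54   55 1819]
-60 [-0.55754836  0.35617569  0.74835506  2.01087626 -0.3106321   0.88866082
 -0.68891845]
120 [-0.0727111   0.28892748  0.13954585  1.98196746 -0.05169933  0.87401279
  2.18871162]
-90 [-0.6312398   0.38535843  0.85201272  2.01451567 -0.36940377  0.90031601
 -1.15183257]
[ 0.51551584 -0.08320778  0.24984153] 0.017560345715618025 6.6083
```

View pics/w4.png

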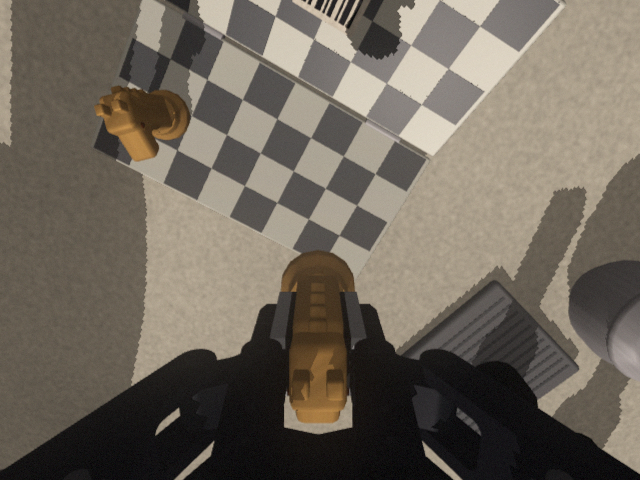

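Knight A hangs at (318,340) above the board's free near-right corner. Knight B is at (140,125), clear of it. The label's lower edge is just visible at the top, near (330,10).

Run:
```python
from h import *
env.movel([.515,-.083,.135],.15)
print(env.movel([.515,-.083,.1185],.03,stop_force=3))
s=env.get_state();print(s['tcp_pos'],s['force'])
env.grip(.05)
env.dwell(.2)
env.movel([.515,-.083,.25],.2)
p,d=camera('side');cv2.imwrite('pics/s5.png',p[150:450,100:500])
print(env.get_state()['time'])
```

```text
True
[ 0.51486424 -0.08287565  0.11908205] [-0.26144496 -0.86373898  5.16814444]
9.5833
```

View pics/s5.png

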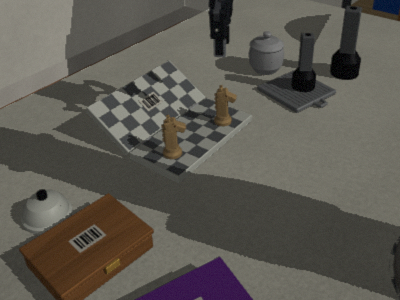

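Both knights stand upright on the flat half. Next: a view of the board label, then of the reader.

Run:
```python
from h import *
import pickle
env.reach([.57,-.04,.32],down(np.radians(-60)))
c=calibration('wrist');p,d=camera('wrist');cv2.imwrite('pics/w6.png',p);np.save('pics/w6.npy',d);pickle.dump(c,open('pics/w6.pkl','wb'))
y=-52.7
env.reach([.4548,-.30,.32],down(np.radians(y)))
c=calibration('wrist');p,d=camera('wrist');cv2.imwrite('pics/w7.png',p);np.save('pics/w7.npy',d);pickle.dump(c,open('pics/w7.pkl','wb'))
print(env.get_state()['time'],env.get_state()['tcp_pos'],env.get_state()['qpos'])
p,d=camera('top');cv2.imwrite('pics/top8.png',p);np.save('pics/top8.npy',d)
```

```text
11.2667 [ 0.45579962 -0.29847756  0.31958085] [-0.21472881  0.32193338  0.8520907   1.89099381 -0.27821869  1.05223758
 -0.16540511]
```

View pics/w6.png

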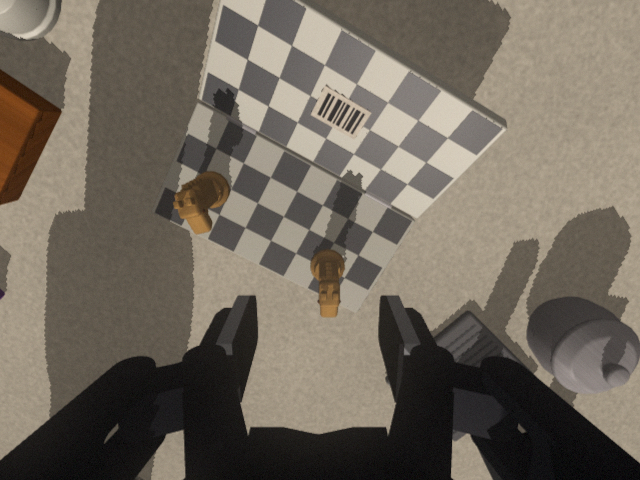

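View pics/w7.png

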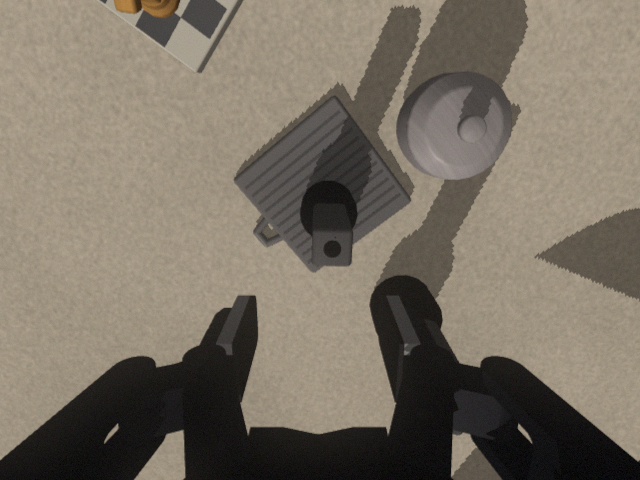

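In w6 the board label is fully visible at (340,111), knight A is at (327,280) and knight B at (203,195). In w7 the reader's handle end is at (332,248), roughly square to the jaws. The pad is at (322,185) and the bowl at (455,125).

Run:
```python
from h import *
import pickle
c=pickle.load(open('pics/w6.pkl','rb'));d=np.load('pics/w6.npy');p=cv2.imread('pics/w6.png');W=cloud(c,d)
m=(W[...,2]>.026)&(W[...,2]<.073)&(abs(W[...,1]+.017)<.11)&(W[...,0]>.615)&(W[...,0]<.70)
L=W[m];A=np.c_[L[:,:2],np.ones(len(L))]
for _ in range(3):
    k=np.linalg.lstsq(A,L[:,2],rcond=None)[0];e=abs(L[:,2]-A@k);g=e<.003;L=L[g];A=A[g]
print('leaf',len(L),k,'ang',np.arctan(np.hypot(*k[:2])),'dir',np.degrees(np.arctan2(k[1],k[0])),'hinge x at y=-.017',(.016-k[2]+k[1]*.017)/k[0])
n=np.array([-k[0],-k[1],1]);n/=np.linalg.norm(n)
hs=cv2.cvtColor(p,cv2.COLOR_BGR2GRAY)
# bars: dark pixels in label area, label outline
roi=p[80:145,305:380];cv2.imwrite('pics/lab.png',cv2.resize(roi,None,fx=8,fy=8,interpolation=cv2.INTER_CUBIC))
dk=(hs<90).astype(np.uint8);q=np.zeros_like(dk);q[85:140,308:375]=1
dk=cv2.morphologyEx(dk*q,cv2.MORPH_CLOSE,np.ones((5,5)))
N,l,st,ce=cv2.connectedComponentsWithStats(dk)
for i in range(1,N):
    if st[i,4]>200:
        ct=cv2.findContours((l==i).astype(np.uint8),0,1)[0][0][:,0].astype(float)
        r=cv2.minAreaRect(ct.astype(np.float32));print('bars',st[i],r, onplane(c,r[0],[0,0,k[2]],n))
# board flat
c0=calibration('top')
m=(W[...,2]>.012)&(W[...,2]<.02)&(abs(W[...,0]-.53)<.08)&(abs(W[...,1]+.017)<.13)
print('board',cv2.minAreaRect(W[m][:,:2].astype(np.float32)))
def kn(n,x,y):
    m=(np.hypot(W[...,0]-x,W[...,1]-y)<.05)&(W[...,2]>.07)&(W[...,2]<.12);r=cv2.minAreaRect(W[m][:,:2].astype(np.float32));print(n,r,W[m][:,2].max())
kn('A',.515,-.083);kn('B',.52,.05)
c=pickle.load(open('pics/w7.pkl','rb'));d=np.load('pics/w7.npy');W=cloud(c,d)
for nm,z0,z1,x,y,rr in [('top',.137,.147,.4548,-.31,.03),('head',.04,.048,.4548,-.31,.05),('pad',.008,.016,.4699,-.2905,.15)]:
    m=(np.hypot(W[...,0]-x,W[...,1]-y)<rr)&(W[...,2]>z0)&(W[...,2]<z1)
    Q=W[m];r=cv2.minAreaRect(Q[:,:2].astype(np.float32));print(nm,len(Q),Q.mean(0).round(4),r)
    if nm=='pad':
        im=np.zeros((300,300),np.uint8); ij=((Q[:,:2]-[.32,-.44])*1000).astype(int);im[ij[:,0],ij[:,1]]=255
        im=cv2.morphologyEx(im,cv2.MORPH_CLOSE,np.ones((5,5)));im=cv2.morphologyEx(im,cv2.MORPH_OPEN,np.ones((35,35)))
        cc=cv2.minAreaRect(np.argwhere(im>0).astype(np.float32));print('pad open',np.array(cc[0])/1000+[.32,-.44],cc)
```

```text
leaf 25880 [ 0.6100441   0.01836773 -0.34884406] ang 0.5479736015411584 dir 1.7245890244942124 hinge x at y=-.017 0.5985736392226089
bars [318  94  46  40 882] ((340.3153991699219, 113.32308197021484), (41.303565979003906, 22.822391510009766), 29.744882583618164) [[ 0.64962731 -0.01644311  0.04715522]]
board ((0.542710542678833, -0.01912328600883484), (0.1307925432920456, 0.2403029203414917), 1.5292773246765137)
A ((0.5095776319503784, -0.08641299605369568), (0.04445639252662659, 0.020295187830924988), 34.54037094116211) 0.09909374282628514
B ((0.5230658650398254, 0.05068054795265198), (0.04384884983301163, 0.017964225262403488), 45.0505256652832) 0.09952899806770255
top 1529 [ 0.4563 -0.3112  0.1407] ((0.4553726613521576, -0.31202709674835205), (0.02844206802546978, 0.027805844321846962), 35.94066619873047)
head 487 [ 0.4636 -0.3033  0.0451] ((0.45852360129356384, -0.3083040118217468), (0.043869540095329285, 0.05290168151259422), 46.846622467041016)
pad 13182 [ 0.4723 -0.2907  0.0109] ((0.4457237124443054, -0.3322179913520813), (0.20512604713439941, 0.14945554733276367), 75.61355590820312)
pad open [ 0.46443669 -0.29886588] ((144.4366912841797, 141.13412475585938), (130.1707305908203, 129.3832244873047), 76.60750579833984)
```

View pics/lab.png

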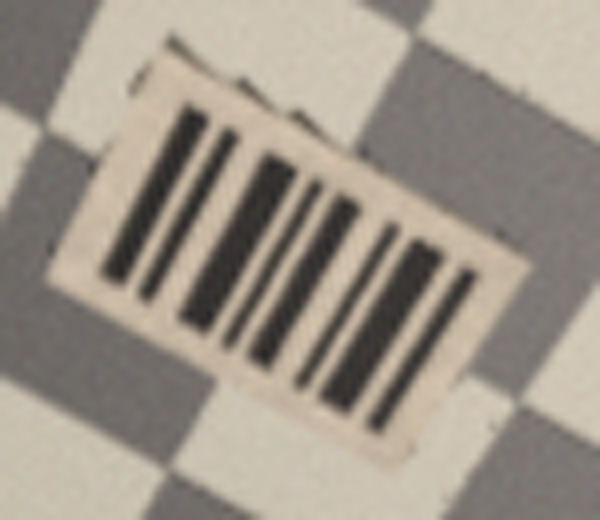

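```bash
cat >> h.py <<'E'
def aim(lab,n,dist,roll,off=.149):
    """TCP pose: tool z = -n, window dist from lab; roll about n of the tool y"""
    n=np.array(n)/np.linalg.norm(n);h=np.cross(n,[1,0,0]);h/=np.linalg.norm(h) # ~ +y
    u=np.cross(h,n)
    y=np.cos(roll)*u+np.sin(roll)*h;z=-n;x=np.cross(y,z)
    return np.array(lab)+n*(dist+off),quat(np.stack([x,y,z],1))
LB=np.array([.650,-.0165,.0477]);a=.543;b=np.radians(1.5)
NB=np.array([-np.sin(a)*np.cos(b),-np.sin(a)*np.sin(b),np.cos(a)])
LX=np.array([.4725,.2945,.039])
E
python3 - <<'E'
from h import *
for r in range(-180,181,15):
    pos,q=aim(LB,NB,.08,np.radians(r));p2,q2=aim(LB,NB,.14,np.radians(r))
    A,B=kin.inverse_kinematics(pos,q),kin.inverse_kinematics(p2,q2)
    print(r,pos.round(3), None if A is None else A.round(2), B is not None)
E
```

```text
-180 [ 0.532 -0.02   0.244] [-1.03  0.3   1.11  2.32 -1.14  0.3  -2.11] True
-165 [ 0.532 -0.02   0.244] [-0.98  0.26  1.03  2.31 -1.05  0.26 -1.94] False
-150 [ 0.532 -0.02   0.244] [-0.94  0.25  0.98  2.31 -0.98  0.24 -1.74] True
-135 [ 0.532 -0.02   0.244] [-0.9   0.23  0.93  2.31 -0.92  0.22 -1.54] True
-120 [ 0.532 -0.02   0.244] [-0.85  0.22  0.86  2.31 -0.84  0.21 -1.36] True
-105 [ 0.532 -0.02   0.244] [-0.79  0.2   0.79  2.31 -0.74  0.19 -1.19] True
-90 [ 0.532 -0.02   0.244] [-0.76  0.2   0.74  2.31 -0.68  0.18 -0.99] True
-75 [ 0.532 -0.02   0.244] [-0.74  0.19  0.73  2.31 -0.66  0.18 -0.75] True
-60 [ 0.532 -0.02   0.244] [-0.75  0.19  0.73  2.31 -0.67  0.18 -0.48] True
-45 [ 0.532 -0.02   0.244] [-0.74  0.19  0.73  2.3  -0.66  0.18 -0.23] True
-30 [ 0.532 -0.02   0.244] [-0.71  0.19  0.69  2.3  -0.62  0.18 -0.01] True
-15 [ 0.532 -0.02   0.244] [-0.68  0.18  0.65  2.3  -0.56  0.17  0.19] True
0 [ 0.532 -0.02   0.244] [-0.65  0.18  0.61  2.3  -0.51  0.17  0.41] True
15 [ 0.532 -0.02   0.244] [-0.71  0.19  0.69  2.3  -0.61  0.18  0.77] True
30 [ 0.532 -0.02   0.244] [ 0.07  0.17 -0.18  2.26  0.4   0.18  0.04] True
45 [ 0.532 -0.02   0.244] [ 0.07  0.17 -0.18  2.26  0.4   0.18  0.3 ] True
60 [ 0.532 -0.02   0.244] [ 0.07  0.17 -0.18  2.26  0.4   0.18  0.56] True
75 [ 0.532 -0.02   0.244] [ 0.07  0.17 -0.18  2.26  0.4   0.18  0.83] True
90 [ 0.532 -0.02   0.244] [ 0.25  0.19 -0.38  2.25  0.58  0.21  0.93] True
105 [ 0.532 -0.02   0.244] [ 0.25  0.19 -0.38  2.25  0.58  0.21  1.19] True
120 [ 0.532 -0.02   0.244] [ 0.44  0.21 -0.58  2.24  0.73  0.24  1.31] True
135 [ 0.532 -0.02   0.244] [ 0.61  0.25 -0.78  2.23  0.88  0.28  1.45] True
150 [ 0.532 -0.02   0.244] [-1.11  0.39  1.25  2.32 -1.3   0.4  -2.5 ] True
165 [ 0.532 -0.02   0.244] [-1.08  0.34  1.19  2.32 -1.23  0.35 -2.3 ] True
180 [ 0.532 -0.02   0.244] [-1.03  0.3   1.11  2.32 -1.14  0.3  -2.11] True
```

Run:
```python
from h import *
q=down(np.radians(-53.4));x,y=.4553,-.3117
env.grip(.06,60)
env.movel([x,y,.24],.2,rot=q)
print(env.get_state()['tcp_pos'])
print(env.movel([x,y,.161],.08,stop_force=8))
env.dwell(.1);s=env.get_state();print(s['tcp_pos'],s['force'])
env.grip(0,60)
s=env.get_state();print(s['tcp_pos'],s['force'],s['opening'],s['time'])
env.movel([x,y,.33],.15)
p,d=camera('wrist');cv2.imwrite('pics/w9.png',p)
p,d=camera('side');cv2.imwrite('pics/s9.png',p[60:360,200:600])
s=env.get_state();print(s['opening'],s['force'],s['time'])
```

```text
[ 0.45542823 -0.31206192  0.24050426]
False
[ 0.45561755 -0.31186972  0.16150978] [ 0.01968352 -0.81397033 -0.4236328 ]
[ 0.45540575 -0.31166876  0.1613122 ] [-1.24127178  1.25877756  4.62501602] 0.027515117686782126 13.7583
0.02735945068863756 [ 0.46001008 -0.69804022 -1.37352397] 15.1333
```

View pics/w9.png

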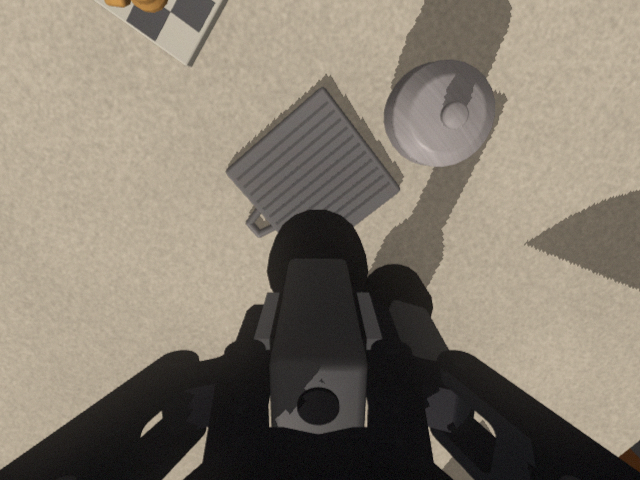

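View pics/s9.png

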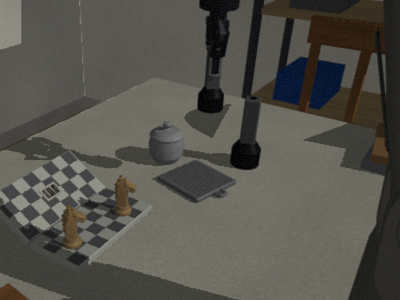

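The reader is held square in the jaws at (318,330) and hangs vertical in the side view. The straight aiming pose leaves joint 6 close to its 0.17 limit, so I'll look for one with more margin.

Run:
```python
from h import *
cur=env.get_state()['qpos']
for da in (0,.05,.08):
  a2=a-da;n=np.array([-np.sin(a2)*np.cos(b),-np.sin(a2)*np.sin(b),np.cos(a2)])
  for dist in (.075,.085):
    o=[]
    for r in range(-180,181,10):
        A=kin.inverse_kinematics(*aim(LB,n,dist,np.radians(r)))
        if A is not None: o.append((round(A[5],3),r,round(A[3],2),round(abs(A-cur).max(),2)))
    print(da,dist,[t for t in o if t[0]>.27 or -90<=t[1]<=-30])
```

```text
0 0.075 [(np.float64(0.3), -180, np.float64(2.31), np.float64(1.91)), (np.float64(0.273), -170, np.float64(2.31), np.float64(1.79)), (np.float64(0.179), -90, np.float64(2.3), np.float64(0.9)), (np.float64(0.179), -80, np.float64(2.3), np.float64(0.9)), (np.float64(0.179), -70, np.float64(2.3), np.float64(0.9)), (np.float64(0.18), -60, np.float64(2.3), np.float64(0.9)), (np.float64(0.18), -50, np.float64(2.3), np.float64(0.9)), (np.float64(0.176), -40, np.float64(2.3), np.float64(0.9)), (np.float64(0.171), -30, np.float64(2.3), np.float64(0.91)), (np.float64(0.426), 140, np.float64(2.32), np.float64(2.47)), (np.float64(0.381), 150, np.float64(2.32), np.float64(2.33)), (np.float64(0.357), 160, np.float64(2.32), np.float64(2.18)), (np.float64(0.331), 170, np.float64(2.31), np.float64(2.04)), (np.float64(0.3), 180, np.float64(2.31), np.float64(1.91))]
0 0.085 [(np.float64(0.301), -180, np.float64(2.32), np.float64(1.99)), (np.float64(0.274), -170, np.float64(2.32), np.float64(1.88)), (np.float64(0.191), -90, np.float64(2.31), np.float64(0.89)), (np.float64(0.19), -80, np.float64(2.31), n
[... 7652 characters left out ...]
), np.float64(1.72)), (np.float64(0.324), 80, np.float64(2.22), np.float64(1.85)), (np.float64(0.317), 90, np.float64(2.21), np.float64(1.93)), (np.float64(0.314), 100, np.float64(2.21), np.float64(2.02)), (np.float64(0.312), 110, np.float64(2.21), np.float64(2.14)), (np.float64(0.312), 120, np.float64(2.2), np.float64(2.28)), (np.float64(0.677), 130, np.float64(2.23), np.float64(2.78)), (np.float64(0.625), 140, np.float64(2.23), np.float64(2.64)), (np.float64(0.573), 150, np.float64(2.23), np.float64(2.52)), (np.float64(0.536), 160, np.float64(2.23), np.float64(2.38)), (np.float64(0.501), 170, np.float64(2.23), np.float64(2.26)), (np.float64(0.469), 180, np.float64(2.23), np.float64(2.14))]
```

Run:
```python
from h import *
a2=a-.05;n=np.array([-np.sin(a2)*np.cos(b),-np.sin(a2)*np.sin(b),np.cos(a2)])
r=np.radians(-60)
p1,q=aim(LB,n,.14,r);p2,q=aim(LB,n,.08,r)
env.reach(p1,q)
env.movel(p2,.1,rot=q)
s=env.get_state();print(s['time'],s['tcp_pos']-p2,s['orientation'],q,s['qpos'].round(2))
env.dwell(.3)
c=calibration('wrist');p,d=camera('wrist');cv2.imwrite('pics/w10.png',p)
p,d=camera('side');cv2.imwrite('pics/s10.png',p[60:360,100:500])
env.dwell(1.3)
s=env.get_state();print(s['time'],s['tcp_pos']-p2)
```

```text
17.05 [ 0.00019982 -0.0009597   0.00022304] [0.05694343 0.93734408 0.24864099 0.23732083] [np.float64(0.056543589771652365), np.float64(0.9371706345163889), np.float64(0.2493385411131172), np.float64(0.23736957718179943)] [-0.58  0.19  0.55  2.24 -0.32  0.25 -0.83]
18.75 [-1.69606416e-06  1.26963842e-05 -6.06888423e-06]
```

View pics/w10.png

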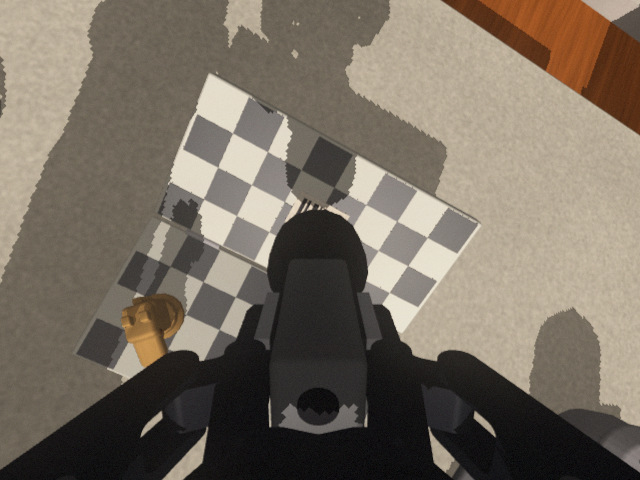

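View pics/s10.png

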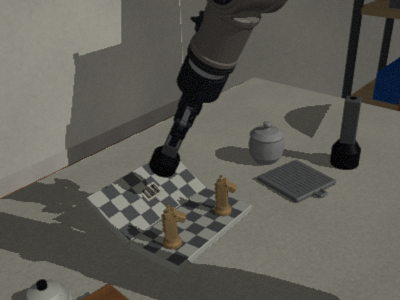

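The side view shows the reader, at about (165,165), pointing squarely at the board label. Knight B is still standing. I'll check numerically against the depth images before moving on.

Run:
```python
from h import *
s=env.get_state();q=s['orientation'];T=R.from_quat([q[1],q[2],q[3],q[0]]).as_matrix();z=T[:,2];t=s['tcp_pos']
p,d=camera('side');W=cloud(calibration('side'),d)
Q=W.reshape(-1,3)-t;al=Q@z;pe=Q-al[:,None]*z;ra=np.linalg.norm(pe,axis=1)
m=(ra<.05)&(al>.118)&(al<.16);print('head along',np.percentile(al[m],[1,50,99]))
# visible-surface circle fit in cross-section for head & handle
ex,ey=T[:,0],T[:,1]
for n,lo,hi in(('head',.122,.145),('tip',.08,.1)):
    m=(ra<.04)&(al>lo)&(al<hi);X=np.c_[Q[m]@ex,Q[m]@ey]
    A=np.c_[2*X,np.ones(len(X))];k=np.linalg.lstsq(A,(X**2).sum(1),rcond=None)[0]
    print(n,m.sum(),'centre in tool xy',k[:2],'r',np.sqrt(k[2]+k[:2]@k[:2]))
# label measured in side: project LB
c=calibration('side')
for P in(LB,t+z*.149):print(cv2.projectPoints(P.reshape(1,3),np.ravel(c['rvec']),np.ravel(c['tvec']),np.array([[c['fx'],0,c['cx']],[0,c['fy'],c['cy']],[0,0,1.]]),None)[0])
cv2.imwrite('pics/s11.png',cv2.resize(p[180:270,210:310],None,fx=6,fy=6))
# leaf plane from side
m=(W[...,2]>.024)&(W[...,2]<.075)&(abs(W[...,1]+.017)<.11)&(W[...,0]>.615)&(W[...,0]<.71);L=W[m];A=np.c_[L[:,:2],np.ones(len(L))]
for _ in range(5):
    k=np.linalg.lstsq(A,L[:,2],rcond=None)[0];g=abs(L[:,2]-A@k)<.004;L=L[g];A=A[g]
print(np.arctan(np.hypot(*k[:2])),len(L),k@[.65,-.0165,1])
```

```text
head along [0.11820601 0.13259969 0.14833515]
head 229 centre in tool xy [0.00037862 0.00023889] r 0.026294272055263312
tip 119 centre in tool xy [0.00069873 0.00022897] r 0.015359569724173624
[[[250.47318184 251.56717793]]]
[[[261.67805905 227.00400158]]]
0.5468277915864005 3180 0.048926280689018886
```

View pics/s11.png

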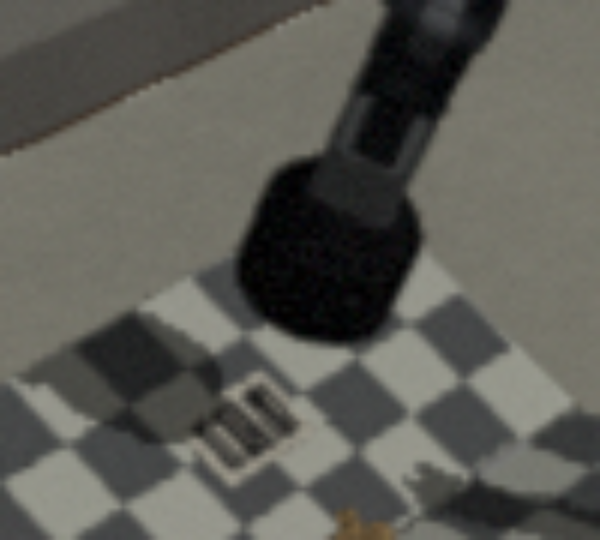

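The side depth agrees. The reader's axis is within 0.7 mm of the tool axis, with the window 149 mm out. The label projects to (250.5,251.6) and appears at about (251,251), and the leaf measures 0.547 rad. That puts the reading within about 0.055 rad and a few mm. Now the box label.

Run:
```python
from h import *
a2=a-.05;n=np.array([-np.sin(a2)*np.cos(b),-np.sin(a2)*np.sin(b),np.cos(a2)])
p1,q=aim(LB,n,.15,np.radians(-60))
env.movel(p1,.15)
q=down(np.radians(-53.4))
env.reach([LX[0],LX[1],.33],q)
env.movel([LX[0],LX[1],.039+.08+.149],.12)
env.dwell(.3)
s=env.get_state();print(s['time'],s['tcp_pos'],s['qpos'].round(2))
c=calibration('wrist');p,d=camera('wrist');cv2.imwrite('pics/w12.png',p)
p,d=camera('side');cv2.imwrite('pics/s12.png',p[200:480,50:400])
env.dwell(1.3)
s=env.get_state();print(s['time'],s['tcp_pos'],s['opening'])
q=s['orientation'];T=R.from_quat([q[1],q[2],q[3],q[0]]).as_matrix()
W=cloud(calibration('side'),d);X=W.reshape(-1,3)
m=(np.hypot(X[:,0]-LX[0],X[:,1]-LX[1])<.04)&(X[:,2]>.105)&(X[:,2]<.15);print('head zmin',np.percentile(X[m][:,2],1))
m&=(X[:,2]>.125)&(X[:,2]<.145);Y=X[m][:,:2];k=np.linalg.lstsq(np.c_[2*Y,np.ones(len(Y))],(Y**2).sum(1),rcond=None)[0];print('head centre',k[:2])
```

```text
21.6 [0.4727348  0.29463852 0.26860401] [-1.03  0.34  0.45  1.9  -0.18  0.94 -1.43]
23.0 [0.47249967 0.29450938 0.26799815] 0.027230056413703116
head zmin 0.12056809000930972
head centre [0.47287866 0.29417667]
```

View pics/s12.png

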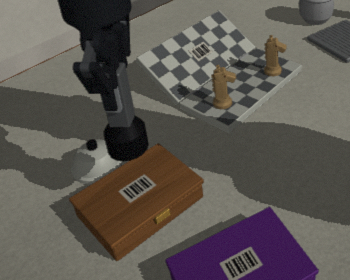

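View pics/w12.png

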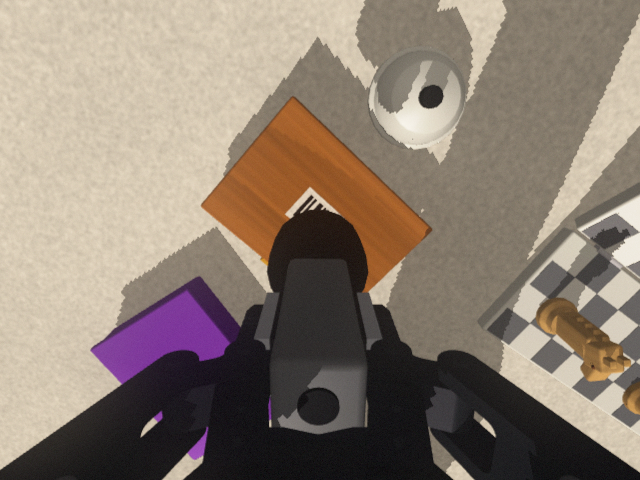

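Run:
```python
from h import *
print(onplane(calibration('side'),[[188,387]],[0,0,.039],np.array([0,0,1.])))
```

```text
[[0.47372893 0.29193206 0.039     ]]
```

The box label as cast from the side view, (0.4737, 0.2919), is within 3 mm of the aim point. Now I'll return the reader.

Run:
```python
from h import *
q=down(np.radians(-53.4));x,y=.4605,-.304
env.movel([LX[0],LX[1],.34],.15)
env.reach([x,y,.33],q)
env.movel([x,y,.18],.15,rot=q)
env.dwell(.2)
print(env.movel([x,y,.1605],.03,stop_force=3))
env.dwell(.2)
s=env.get_state();print(s['tcp_pos'],s['force'],s['time'])
env.grip(.055)
env.dwell(.3)
env.movel([x,y,.32],.15)
c=calibration('wrist');p,d=camera('wrist');cv2.imwrite('pics/w13.png',p);W=cloud(c,d)
p2,d2=camera('side');cv2.imwrite('pics/s13.png',p2)
X=W.reshape(-1,3)
for nm,z0,z1 in(('top',.137,.147),('head',.035,.044)):
    m=(np.hypot(X[:,0]-x,X[:,1]-y)<.04)&(X[:,2]>z0)&(X[:,2]<z1);print(nm,X[m].mean(0),cv2.minAreaRect(X[m][:,:2].astype(np.float32)))
print(env.get_state()['time'])
```

```text
True
[ 0.4602757  -0.3037793   0.16132389] [-0.57049181 -0.25047464  4.9924641 ] 27.925
top [ 0.46089544 -0.30354889  0.14075534] ((0.4603710174560547, -0.304193377494812), (0.027789529412984848, 0.027653241530060768), 35.62725067138672)
head [ 0.4731585  -0.29527836  0.0416024 ] ((0.4637203812599182, -0.30160123109817505), (0.04419736564159393, 0.05280958488583565), 36.90425491333008)
29.9167
```

View pics/w13.png

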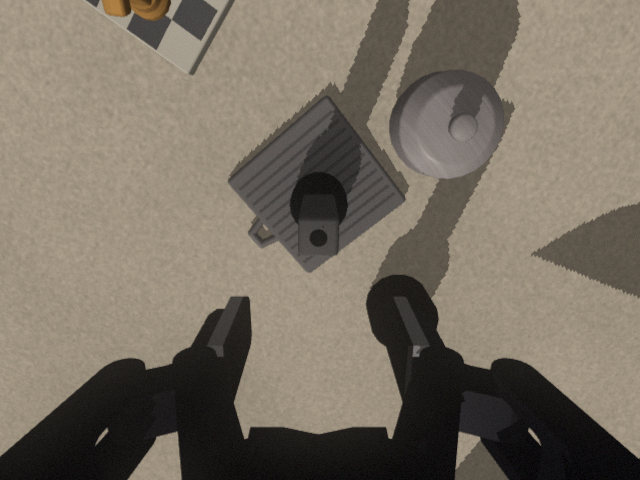

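View pics/s13.png

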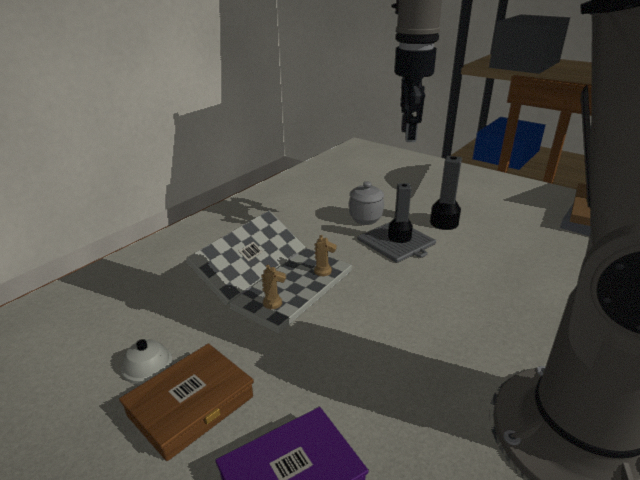

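The reader stands upright on the pad at (318,220) in the wrist view and (402,215) in the side view. Both knights are upright, the bowl and board look unchanged, and the gripper is clear. Handing in.

Run:
```python
from h import *
env.dwell(.3);print(job.job_done())
```

```text
the job is handed in; nothing more can be done
None
```

I moved the box's knight upright onto the free corner of the flat board half. Then I read the board label and the box label, each from 8 cm and held still for over 1.4 s. I stood the reader back on the pot holder stand and handed the job in at about 30 s of the 72 s. The hand-in gave no verdict.

- **Board label reading:** the reader sat within 0.7 mm of the tool axis, and the label was where I had computed it to within about a pixel. I tilted the reader about 0.05 rad short of square to keep joint 6 off its limit. That is well inside the 0.17 rad allowed.
- **Box label reading:** the two views of the label centre differed by about 3 mm, and the reader's head was within 0.5 mm of the aim point.
- **Final state:** the reader is upright about 6 mm from the pad's centre by my measurement. Both knights stand, and the bowl, bell and leaf look unchanged in the last pictures, though I did not re-measure their positions. The gripper is clear of everything.

No check failed.

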